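# Unstack the fossil boxes into their collection trays

## Task

Take the stack of four specimen boxes apart from the top down, one box at a time, and set each box straight into the card tray of its own shape, lying flat, centred and square in it, leaving the rest of the stack standing where it is until its turn. Set the boxes down gently, do not drop them, and leave the glue bottle standing where it is.

Things in the scene. Friction and masses are not known exactly. Their poses are not given: they have to be found in the camera images.
- round_box: Specimen box with a dark opaque lower half, white foam, a brown fossil and a flat clear lid with a grey edge, rigid and closed. Round, 36 mm diameter, 30 mm high, about 50 g; on top of the stack. Origin: centre of the underside, z up.
- square_box: Specimen box with a dark opaque lower half, white foam, a brown fossil and a flat clear lid with a grey edge, rigid and closed. Square, 50 x 50 mm, 30 mm high, about 80 g; second from the top of the stack, under the round box. Origin: centre of the underside, z up. x and y along its sides.
- oblong_box: Specimen box with a dark opaque lower half, white foam, a brown fossil and a flat clear lid with a grey edge, rigid and closed. Oblong, 80 mm (its x) by 60 mm (its y), 30 mm high, about 120 g; third from the top of the stack, under the square box. Origin: centre of the underside, z up.
- long_box: Specimen box with a dark opaque lower half, white foam, a brown fossil and a flat clear lid with a grey edge, rigid and closed. Long and narrow, 130 mm (its x) by 46 mm (its y), 30 mm high, about 140 g; bottom of the stack, on the table. Origin: centre of the underside, z up. The boxes are stacked loosely, roughly centred, each turned a little; stack 120 mm high.
- round_tray: Shallow round brown card dish with a grey foam floor, for the round box: 56 mm inside diameter, 62 mm outside. Fixed to the table. Origin: centre of the underside, on the table, z up; the box rests on the floor's top, 3 mm above it; rim top 10 mm above the table.
- square_tray: Shallow square brown card tray with a grey foam floor, for the square box: 70 x 70 mm inside, 76 x 76 mm outside, x and y along its sides. Fixed to the table. Origin: centre of the underside, on the table, z up; the box rests on the floor's top, 3 mm above it; rim top 10 mm above the table.
- oblong_tray: Shallow oblong brown card tray with a grey foam floor, for the oblong box: inside 100 mm (its x) by 80 mm (its y), outside 106 x 86 mm. Fixed to the table. Origin: centre of the underside, on the table, z up; the box rests on the floor's top, 3 mm above it; rim top 10 mm above the table.
- long_tray: Shallow long brown card tray with a grey foam floor, for the long box: inside 150 mm (its x) by 66 mm (its y), outside 156 x 72 mm. Fixed to the table. Origin: centre of the underside, on the table, z up; the box rests on the floor's top, 3 mm above it; rim top 10 mm above the table.
- glue_bottle: White squeeze bottle of glue with a thin pointed clear nozzle, standing loose among the trays: 32 mm diameter, 118 mm high. Leave it alone. A low brown stone lump (62 mm across, 30 mm high) and a small white bowl (66 mm across, 28 mm high) also stand loose among the trays. Origin: centre of the underside, z up.
There are look-alikes about, which are no part of the job. Leave any orange look-alike of the square_box alone.

How it is judged:
By the outcome, as a careful person would: the job done as asked, in the order asked, and still so for the second after the job is handed in, with the robot touching nothing.
It also fails if it takes over 122 s, if anything falls off the work surface, if the arm or the gripper's body presses on something with over 40 N, if the wrist force passes 120 N, or if a joint passes its speed limit or range.

## Robot

A 6-joint arm with a two-finger parallel gripper is mounted at the origin on the work surface. World frame = base frame: x ahead of the robot, y to its left, z up, the work surface at z = 0. Lengths are in m, angles in rad, forces in N, time in s.
With the tool pointing down it reaches from about 0.25 to 0.8 m from the base axis. Payload 3.9 kg.
Tool frame: the origin (TCP) lies at the very end of the fingers, on their centre line; the grasp point (between the pads) lies 19 mm behind it; z points along the fingers, y is the line along which they close (so a half turn about z gives the same grasp; the last joint's range is limited). The gripper opens to 85 mm and grips with 20 to 120 N. Pads are 22 mm wide; open, the fingers measure 114 mm over their backs; the gripper's body (76 mm by 85 mm) begins 54 mm behind the grasp point. The pads swing forward as they close: fully open they stand 13 mm farther back than shut.
Start: joints at [-1.307, 0.26, -0.138, 1.173, 0, 1.571], TCP at [0.137, -0.507, 0.231] pointing down, gripper open.
Joint ranges: [-2.78, 2.78], [-0.83, 1.72], [-1.28, 1.37], [-1.9, 2.12], [-1.57, 1.48], [-3.14, 3.14]. Speed limits (rad/s): [2.57, 2.57, 3.14, 3.14, 3.14, 3.14].

## Interface

Orientations are given as a unit quaternion [w, x, y, z].
In Python, from cell import arm, read_camera, camera_info, close_job gives the robot as it stands.
- The arm moves only by the tool step_arm, never from a script. Its argument "commands" is one flat list of numbers, 7 for each row, row after row: the shift along the tool's x, y, z in m, then the turn, a rotation vector about the tool's x, y, z in rad, then the opening, from 0 (shut) to 1 (fully open). In form: [x, y, z, rx, ry, rz, hand, x, y, z, rx, ry, rz, hand, ...]. A call has 1 to 20 rows; each row is the pose to reach, as a shift and turn from the pose commanded when the call began, along the tool's axes at that moment; what a row does not reach only later rows make up. A row lasts 1/12 s, in which the tool goes at most 41.7 mm and 7.16 degrees, less where a joint would pass 70% of its speed; a pose out of reach is approached as far as the arm can. A call with a gripper value outside its range is refused whole. The fingers move at their own pace and stop on an object; "squeeze" is the grip in N (left out, the last holds). Time passes only in rows, so rows that repeat a pose let the fingers close. It gives the time, the measured TCP pose, the force, the opening and the grip force at its end, in the units of the state.
- arm.get_state(): the state, without advancing time (a new reading comes with each control period).
- read_camera(name): name is "scene" or "top" or "wrist"; returns the picture (480x640x3 uint8, red, green, blue); there is no depth.
- camera_info(name): a dict with "mtx" (3x3 intrinsics, pixels), "xyz" and "attitude" of the camera in the world; the wrist camera has in their place "mount" (4x4, takes a point from camera to tool coordinates, whose origin is the TCP and whose axes are the flange's). Camera axes: x right, y down, z forward; pixel columns grow to the right and rows downward; lengths in m; the calibration is good to about 2 mm. A picture is of the moment at which its call begins: read the wrist's pose just before it. camera_info takes no time and is no camera call.
- close_job(): hands the job in; it is judged then, once.
The state is a dict: "time_s": time; "qpos": joint angles; "qvel": joint speeds; "effort": joint torques, N m; "tcp_pos": TCP position; "orientation": TCP orientation; "wrist_force": force on the tool from outside, world axes, zero at the start; "wrist_torque": the same for the moment, N m; "opening": opening from 0.0 (shut) to 1.0 (fully open); "finger_force": force on a finger pad.
Only numpy, scipy, OpenCV 4.12 (cv2) and the standard library are available. Lean on these libraries where they do the work, as an engineer would, in place of code of your own. Each camera call takes 0.05 s, during which the arm holds its last target. There are 200 camera calls.

## Working session

There is one attempt and no reset: what is moved stays moved. The work goes in short steps, Python scripts to look and compute and a tool call to move; the robot and the scene stay as the last step left them, time stands still between calls to the robot, and variables do not carry over. Pictures are saved under pics/ and viewed, at most 14 in all, crops included, and the job is handed in when it is done.

Besides the shell and the picture viewer there is one more tool, called after ">>>" as a command line: name --argument value ..., lists and objects as JSON in quotes. step_arm: Moves the arm, as the interface text tells. Its arguments: {"type":"object","properties":{"commands":{"type":"array","items":{"type":"number"}},"squeeze":{"type":"number"}},"required":["commands"]}

```bash
mkdir -p pics; ls; python3 - <<'E'
from cell import arm, read_camera, camera_info
import cv2, numpy as np
for n in("scene","top"):
    im=read_camera(n); cv2.imwrite(f"pics/{n}0.png",im[...,::-1]); print(n,camera_info(n))
print(camera_info("wrist")); print(arm.get_state())
E
```

```text
pics
scene {'mtx': array([[501.74883126,   0.        , 319.80691521],
       [  0.        , 501.74883126, 239.33957394],
       [  0.        ,   0.        ,   1.        ]]), 'xyz': array([ 1.55187846, -0.2628743 ,  0.76079728]), 'attitude': array([-0.37733458,  0.70257355,  0.52767209, -0.29252555])}
top {'mtx': array([[511.4883797 ,   0.        , 320.95654029],
       [  0.        , 511.4883797 , 234.33871126],
       [  0.        ,   0.        ,   1.        ]]), 'xyz': array([0.48260245, 0.00808362, 1.07107675]), 'attitude': array([-0.02434678,  0.70682292, -0.70583045,  0.04014928])}
{'mtx': array([[369.16837122,   0.        , 316.02309304],
       [  0.        , 369.16837122, 242.89372731],
       [  0.        ,   0.        ,   1.        ]]), 'mount': array([[-3.55564844e-04, -9.55876129e-01, -2.93769808e-01,
         7.52418005e-02],
       [ 9.99999929e-01, -3.76206818e-04,  1.37600845e-05,
        -6.29040414e-04],
       [-1.23671141e-04, -2.93769782e-01,  9.55876195e-01,
        -1.41321553e-01],
       [ 0.00000000e+00,  0.00000000e+00,  0.00000000e+00,
         1.00000000e+00]])}
{'time_s': 0.1, 'qpos': array([-1.30695712e+00,  2.60616412e-01, -1.39275973e-01,  1.17270945e+00,
       -2.91146075e-05,  1.57082548e+00]), 'qvel': array([-0.00027872, -0.00211869,  0.00192678,  0.00033302, -0.00022406,
        0.00115885]), 'effort': array([-1.70143999e-04, -4.06506765e+01,  2.54528135e+01,  1.00804190e-02,
        6.91225705e-05, -6.31249037e-06]), 'tcp_pos': array([ 0.13673942, -0.50622184,  0.23053557]), 'orientation': array([-8.92994985e-04,  9.91312732e-01,  1.31522818e-01, -1.33189872e-04]), 'wrist_force': array([-0.59796994,  0.54512764,  0.14976932]), 'wrist_torque': array([-0.03193437, -0.00639731,  0.00539977]), 'finger_force': 0.0, 'opening': 1.0015897390253956}
```

View pics/top0.png

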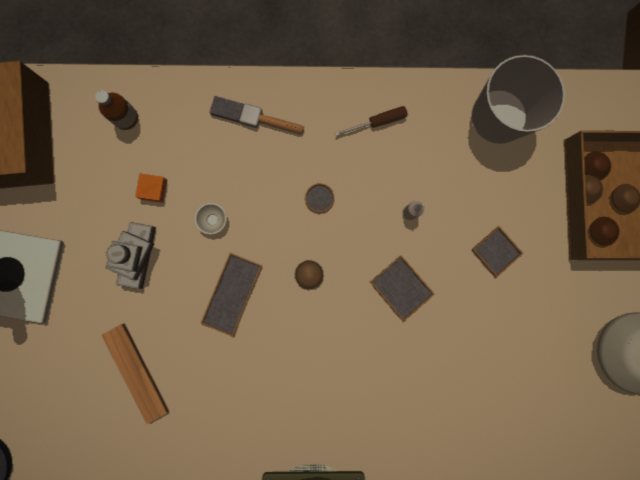

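View pics/scene0.png

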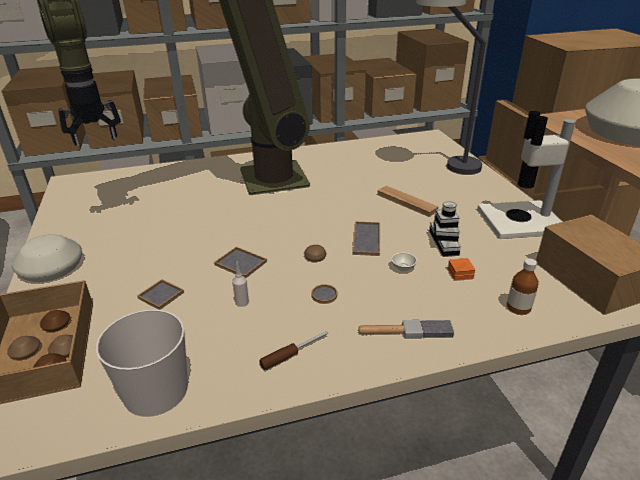

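The top view shows the stack at about (128,255), with the orange look-alike at (150,187). The trays are round (320,198), square (497,252), oblong (402,288) and long (232,295). The bottle is at (413,212), the bowl at (211,219) and the stone at (309,275). Things that could be mistaken for the target are the orange box (150,187), the brush's grey head (236,110), the microscope stage (15,275) and the bowl (211,219). The grey-edged four-tier stack at (128,255) fits the description, and I'll check it in a close crop.

```bash
cat > h.py <<'E'
from cell import arm, read_camera, camera_info
import cv2, numpy as np
from scipy.spatial.transform import Rotation as R
def q(a): return R.from_quat([a[1],a[2],a[3],a[0]])
def campose(n,st=None):
    c=camera_info(n)
    if n=="wrist":
        T=q(st["orientation"]).as_matrix(); m=c["mount"]
        return c["mtx"],T@m[:3,:3],st["tcp_pos"]+T@m[:3,3]
    return c["mtx"],q(c["attitude"]).as_matrix(),c["xyz"]
def cast(pose,uv,z):
    K,Rm,t=pose; uv=np.atleast_2d(uv).astype(float)
    d=(Rm@np.linalg.inv(K)@np.c_[uv,np.ones(len(uv))].T).T
    return t+d*((z-t[2])/d[:,2])[:,None]
def proj(pose,p):
    K,Rm,t=pose; c=(np.atleast_2d(p)-t)@Rm; c=c@K.T; return c[:,:2]/c[:,2:]
def rect(pts):
    (c,s,a)=cv2.minAreaRect((pts[:,:2]*1000).astype(np.float32))
    if s[0]<s[1]: s=s[::-1]; a+=90
    return np.round(c,1),np.round(s,1),round((a+90)%180-90,1)   # mm, angle of long side
E
python3 - <<'E'
from h import *
im=cv2.imread("pics/top0.png"); P=campose("top")
bg=cv2.medianBlur(im,101)
hsv=cv2.cvtColor(im,cv2.COLOR_BGR2HSV)
m=((hsv[...,2]<125)).astype(np.uint8)*255
for n,(u,v) in dict(long=(232,295),oblong=(402,288),square=(497,252),round=(320,198),stone=(309,275)).items():
    mm=m.copy(); c,_=cv2.findContours(mm,cv2.RETR_EXTERNAL,cv2.CHAIN_APPROX_NONE)
    k=[x for x in c if cv2.pointPolygonTest(x,(u,v),False)>0]
    if k: print(n,rect(cast(P,cv2.convexHull(k[0])[:,0],.005)))
    else: print(n,"none",hsv[v,u],hsv[v,u+30])
for n,(u,v,z) in dict(bottle=(414,207,.118),bowl=(211,219,.02),orange=(150,187,.03),roundtop=(119,254,.12)).items(): print(n,cast(P,(u,v),z).round(3))
cv2.imwrite("pics/crop.png",np.hstack([cv2.resize(im[205:305,80:180],None,fx=4,fy=4,interpolation=cv2.INTER_CUBIC),cv2.resize(cv2.imread("pics/scene0.png")[190:290,400:500],None,fx=4,fy=4,interpolation=cv2.INTER_CUBIC)]))
E
```

```text
long (array([455. , 168.7]), array([157.9,  75.5]), -21.3)
oblong (array([ 468.1, -183. ]), array([109.1,  89.8]), 40.3)
square (array([ 544.7, -384.3]), array([82.6, 79.3]), -49.6)
round (array([656.6, -12.1]), array([63.1, 61.4]), -44.7)
stone (array([495.4,  10.1]), array([62.1, 60.2]), 0.1)
bottle [[ 0.622 -0.189  0.118]]
bowl [[0.61  0.211 0.02 ]]
orange [[0.674 0.335 0.03 ]]
roundtop [[0.532 0.359 0.12 ]]
```

View pics/crop.png

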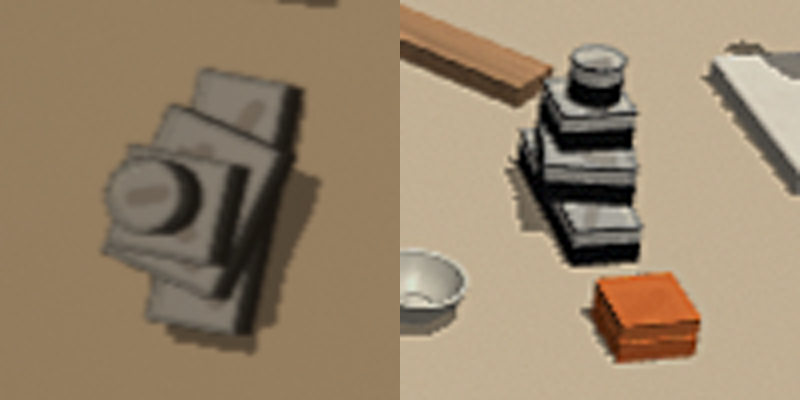

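The crop confirms a four-tier stack with dark bottoms and grey lids. The round box is on top at about (116,254) in the top view, and the orange box stands apart from it. I'll move to a high viewpoint over the trays.

>>> step_arm --commands '[0.479, -0.188, -0.119, 0, 0, -1.307, 1, 0.479, -0.188, -0.119, 0, 0, -1.307, 1, 0.479, -0.188, -0.119, 0, 0, -1.307, 1, 0.479, -0.188, -0.119, 0, 0, -1.307, 1, 0.479, -0.188, -0.119, 0, 0, -1.307, 1, 0.479, -0.188, -0.119, 0, 0, -1.307, 1, 0.479, -0.188, -0.119, 0, 0, -1.307, 1, 0.479, -0.188, -0.119, 0, 0, -1.307, 1, 0.479, -0.188, -0.119, 0, 0, -1.307, 1, 0.479, -0.188, -0.119, 0, 0, -1.307, 1, 0.479, -0.188, -0.119, 0, 0, -1.307, 1, 0.479, -0.188, -0.119, 0, 0, -1.307, 1, 0.479, -0.188, -0.119, 0, 0, -1.307, 1, 0.479, -0.188, -0.119, 0, 0, -1.307, 1, 0.479, -0.188, -0.119, 0, 0, -1.307, 1, 0.479, -0.188, -0.119, 0, 0, -1.307, 1]'

```text
time_s: 1.43
tcp_pos: [0.5497, -0.2005, 0.3496]
orientation: [-0.001, 0.707, 0.707, -0.001]
wrist_force: [-0.6, -0.5, 0.2]
opening: 0.998
finger_force: 0.0
```

```bash
python3 - <<'E'
from h import *
import pickle
st=arm.get_state(); im=read_camera("wrist")[...,::-1]; cv2.imwrite("pics/w1.png",im)
pickle.dump(st,open("w1.pkl","wb")); P=campose("wrist",st)
print(st["time_s"],st["tcp_pos"],st["orientation"],st["qpos"])
for n,p in dict(oblong=(.468,-.183,.01),square=(.5447,-.3843,.01),round=(.6566,-.0121,.01)).items(): print(n,proj(P,p).round())
E
```

```text
1.4333 [ 0.54968331 -0.20046432  0.34956165] [-7.42948737e-04  7.07022231e-01  7.07190666e-01 -6.11968286e-04] [-3.49437713e-01  3.55549538e-01  3.04774053e-01  1.52188454e+00
 -4.82210704e-04  1.22112086e+00]
oblong [[253. 177.]]
square [[313. 317.]]
round [[409.  28.]]
```

View pics/w1.png

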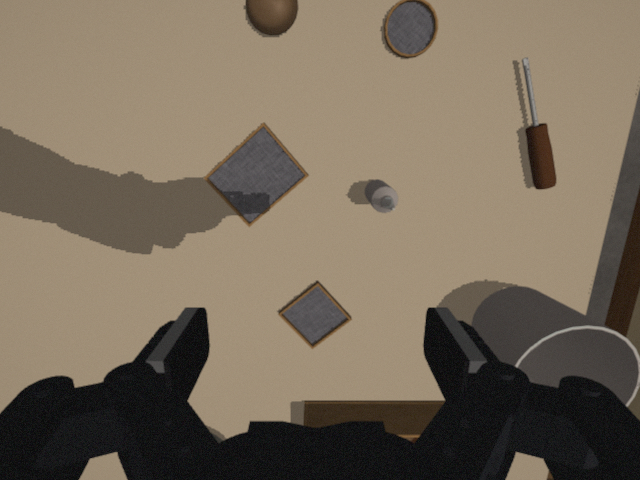

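The wrist view shows the oblong tray (257,174), the square tray (315,314), the round tray (411,27) and the bottle (382,197), all where I predicted. Next I'll measure the foam floors and move to the stack.

>>> step_arm --commands '[0.565, -0.02, 0.08, 0, 0, -1.309, 1, 0.565, -0.02, 0.08, 0, 0, -1.309, 1, 0.565, -0.02, 0.08, 0, 0, -1.309, 1, 0.565, -0.02, 0.08, 0, 0, -1.309, 1, 0.565, -0.02, 0.08, 0, 0, -1.309, 1, 0.565, -0.02, 0.08, 0, 0, -1.309, 1, 0.565, -0.02, 0.08, 0, 0, -1.309, 1, 0.565, -0.02, 0.08, 0, 0, -1.309, 1, 0.565, -0.02, 0.08, 0, 0, -1.309, 1, 0.565, -0.02, 0.08, 0, 0, -1.309, 1, 0.565, -0.02, 0.08, 0, 0, -1.309, 1, 0.565, -0.02, 0.08, 0, 0, -1.309, 1, 0.565, -0.02, 0.08, 0, 0, -1.309, 1, 0.565, -0.02, 0.08, 0, 0, -1.309, 1, 0.565, -0.02, 0.08, 0, 0, -1.309, 1, 0.565, -0.02, 0.08, 0, 0, -1.309, 1, 0.565, -0.02, 0.08, 0, 0, -1.309, 1]'

```text
time_s: 2.9
tcp_pos: [0.5303, 0.3628, 0.2703]
orientation: [-0.0, 0.131, 0.991, -0.001]
wrist_force: [0.8, -0.9, -0.3]
opening: 0.998
finger_force: 0.0
```

```bash
cat >> h.py <<'E'
def foam(im,P,uv,z=.0065):
    hsv=cv2.cvtColor(im,cv2.COLOR_BGR2HSV)
    m=((hsv[...,1]<75)&(hsv[...,2]<140)).astype(np.uint8)*255
    m=cv2.morphologyEx(cv2.morphologyEx(m,cv2.MORPH_OPEN,np.ones((3,3))),cv2.MORPH_CLOSE,np.ones((5,5)))
    c,_=cv2.findContours(m,cv2.RETR_EXTERNAL,cv2.CHAIN_APPROX_NONE)
    k=[x for x in c if cv2.pointPolygonTest(x,tuple(map(float,uv)),False)>0]
    return rect(cast(P,cv2.convexHull(k[0])[:,0],z)) if k else ("none",hsv[int(uv[1]),int(uv[0])])
E
python3 - <<'E'
from h import *
import pickle
st=arm.get_state(); im=read_camera("wrist")[...,::-1]; cv2.imwrite("pics/w2.png",im)
pickle.dump(st,open("w2.pkl","wb")); P=campose("wrist",st)
print(st["time_s"],st["tcp_pos"],st["orientation"],st["qpos"])
print(proj(P,[(.532,.359,.12),(.455,.169,.01)]).round())
s1=pickle.load(open("w1.pkl","rb")); P1=campose("wrist",s1); i1=cv2.imread("pics/w1.png")
it=cv2.imread("pics/top0.png"); Pt=campose("top")
for n,a,b in [("oblong",(257,174),(402,288)),("square",(315,314),(497,252)),("round",(411,27),(320,198))]: print(n,foam(i1,P1,a),foam(it,Pt,b))
print("long",foam(it,Pt,(232,295)))
E
```

```text
2.9 [0.53030934 0.36275009 0.27025699] [-2.04587885e-04  1.31274572e-01  9.91345813e-01 -6.50521378e-04] [ 6.00276839e-01  4.61722943e-01  2.68955340e-01  1.37920260e+00
 -6.94370782e-04  8.63586447e-01]
[[312. 229.]
 [125. 181.]]
oblong (array([ 329.2, -205.4]), array([406.4, 166.7]), -0.4) (array([ 469.5, -184. ]), array([96.9, 77.3]), 40.3)
square (array([ 547.3, -385. ]), array([67.8, 67.4]), 40.1) (array([ 546., -386.]), array([67.1, 65.7]), 40.5)
round (array([655., -11.]), array([62.1, 54.7]), -0.0) (array([657.9, -11.6]), array([50.6, 48.9]), -89.8)
long (array([456.5, 169.7]), array([147.1,  63.6]), -21.6)
```

View pics/w2.png

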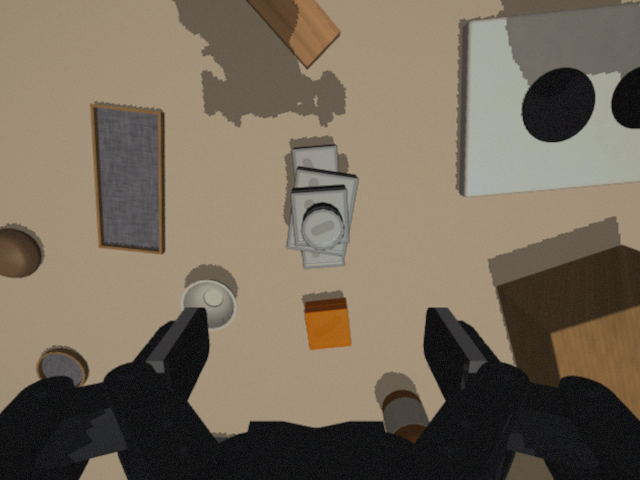

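The wrist view over the stack shows the round lid at about (323,228). The square lid corners are near (291,188) and (346,186), with the oblong and long boxes below. The orange box is at (328,325) and the long tray at (129,178). I'll enlarge the stack for corner pixels.

```bash
python3 - <<'E'
from h import *
import pickle
im=cv2.imread("pics/w2.png"); P=campose("wrist",pickle.load(open("w2.pkl","rb")))
print("long",foam(im,P,(129,178)))
c=cv2.resize(im[135:275,275:370],None,fx=4.2,fy=4.2,interpolation=cv2.INTER_CUBIC); cv2.imwrite("pics/w2c.png",cv2.convertScaleAbs(c,alpha=1.3))
E
```

```text
long (array([454.8, 172.1]), array([155. ,  66.5]), -21.5)
```

View pics/w2c.png

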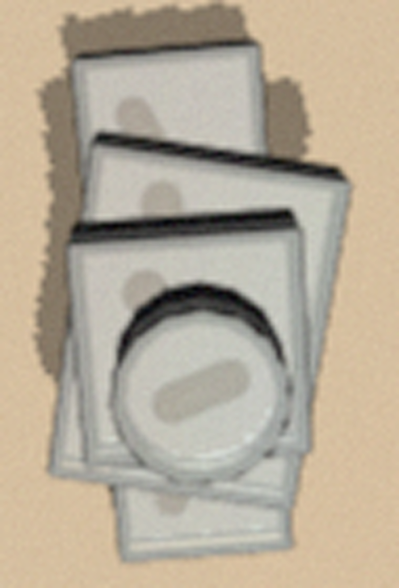

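```bash
python3 - <<'E'
from h import *
import pickle
P=campose("wrist",pickle.load(open("w2.pkl","rb"))); Pt=campose("top")
f=lambda a:np.array(a)/4.2+[275,135]
print("round",cast(P,f([(201,396),(113,396),(290,396)]),.12).round(4), "top",cast(Pt,(117.3,253.5),.12).round(4))
for n,a,z in [("sq",[(70,243),(298,232),(312,450),(90,462)],.09),("ob",[(95,148),(350,183),(296,505),(50,475)],.06),("lg",[(75,58),(258,45),(290,548),(120,558)],.03)]:
    print(n,rect(cast(P,f(a),z)))
E
```

```text
round [[0.5346 0.3678 0.12  ]
 [0.5302 0.3513 0.12  ]
 [0.5391 0.3845 0.12  ]] top [[0.5332 0.3626 0.12  ]]
sq (array([531.9, 367.3]), array([48.9, 47.9]), 78.2)
ob (array([535.3, 367.3]), array([77.7, 59.2]), -22.8)
lg (array([536.7, 365.2]), array([128.3,  44.7]), -10.8)
```

Box sizes and centres all come out as specified. I'm descending on the round box.

>>> step_arm --commands '[-0.0025, 0.004, 0.12, 0, 0, 0, 1, -0.0025, 0.004, 0.12, 0, 0, 0, 1, -0.0025, 0.004, 0.12, 0, 0, 0, 1, -0.0025, 0.004, 0.14, 0, 0, 0, 1, -0.0025, 0.004, 0.16, 0, 0, 0, 1, -0.0025, 0.004, 0.174, 0, 0, 0, 1, -0.0025, 0.004, 0.174, 0, 0, 0, 1, -0.0025, 0.004, 0.174, 0, 0, 0, 1, -0.0025, 0.004, 0.174, 0, 0, 0, 1]'

```text
time_s: 3.7
tcp_pos: [0.5349, 0.3671, 0.098]
orientation: [0.001, 0.131, 0.991, 0.001]
wrist_force: [0.1, -0.3, 0.1]
opening: 0.993
finger_force: 0.0
```

```bash
python3 - <<'E'
from h import *
st=arm.get_state(); im=read_camera("wrist")[...,::-1]; cv2.imwrite("pics/w3.png",im)
print(st["tcp_pos"],st["orientation"],st["wrist_force"])
im=read_camera("scene")[...,::-1]; cv2.imwrite("pics/s3.png",cv2.resize(im[130:290,380:540],None,fx=3,fy=3,interpolation=cv2.INTER_CUBIC))
E
```

```text
[0.53487273 0.36711448 0.09796203] [8.25766400e-04 1.31345623e-01 9.91336062e-01 6.76752901e-04] [ 0.06395444 -0.34879087  0.11170292]
```

View pics/s3.png

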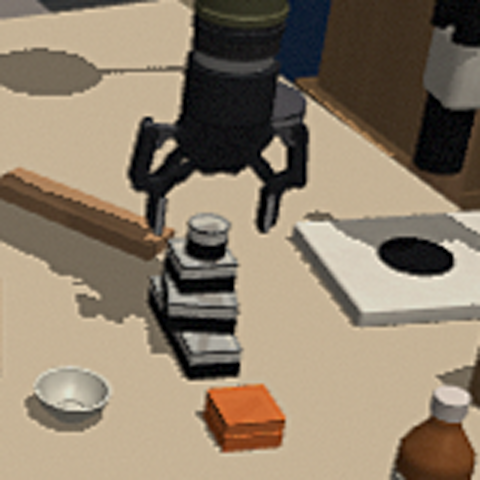

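View pics/w3.png

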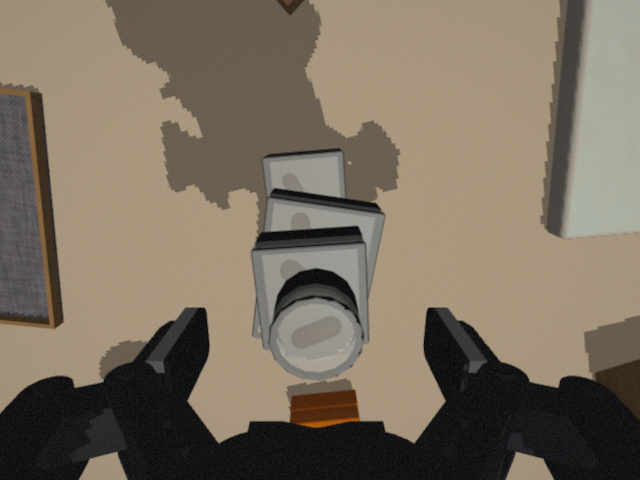

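The round lid is centred between the pads (316 against 316) and about 2 mm off in tool x. The tips stand just above the square lid. I'm closing.

>>> step_arm --commands '[0.002, 0, 0, 0, 0, 0, 1, 0.002, 0, 0, 0, 0, 0, 0.3, 0.002, 0, 0, 0, 0, 0, 0.2, 0.002, 0, 0, 0, 0, 0, 0.1, 0.002, 0, 0, 0, 0, 0, 0, 0.002, 0, 0, 0, 0, 0, 0, 0.002, 0, 0, 0, 0, 0, 0, 0.002, 0, 0, 0, 0, 0, 0, 0.002, 0, 0, 0, 0, 0, 0, 0.002, 0, 0, 0, 0, 0, 0, 0.002, 0, 0, 0, 0, 0, 0]' --squeeze 30

```text
time_s: 4.72
tcp_pos: [0.5319, 0.3684, 0.0965]
orientation: [0.0, 0.131, 0.991, 0.0]
wrist_force: [-0.1, -0.3, 1.9]
opening: 0.409
finger_force: 30.1
```

```bash
python3 - <<'E'
from h import *
st=arm.get_state(); print(st["tcp_pos"],st["orientation"],st["wrist_force"],st["opening"],st["finger_force"])
im=read_camera("scene")[...,::-1]; w=read_camera("wrist")[...,::-1]; cv2.imwrite("pics/s4.png",np.hstack([cv2.resize(im[170:270,400:500],(480,480),interpolation=cv2.INTER_CUBIC),cv2.resize(w[200:440,160:480],None,fx=1,fy=2)[:480]]))
E
```

```text
[0.53192788 0.3684108  0.09653206] [1.13983035e-04 1.30504742e-01 9.91447664e-01 1.68118784e-04] [-0.08190517 -0.32856841  1.9268072 ] 0.409192226836376 30.100333392620087
```

View pics/s4.png

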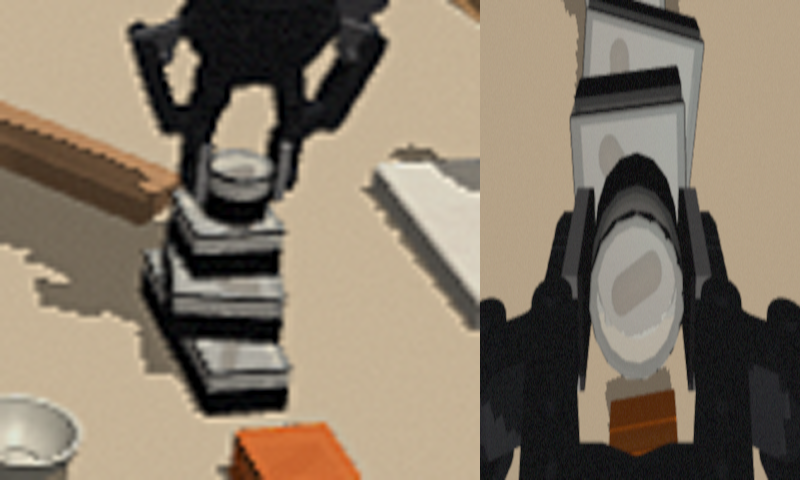

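The round box is held (opening 0.41, 30 N). I'm lifting it and travelling to the round tray.

>>> step_arm --commands '[0, 0, -0.01, 0, 0, 0, 0, 0, 0, -0.03, 0, 0, 0, 0, 0, 0, -0.06, 0, 0, 0, 0, -0.005, -0.01, -0.08, 0, 0, 0, 0, -0.219, -0.335, -0.08, 0, 0, 0, 0, -0.219, -0.335, -0.08, 0, 0, 0, 0, -0.219, -0.335, -0.08, 0, 0, 0, 0, -0.219, -0.335, -0.08, 0, 0, 0, 0, -0.219, -0.335, -0.08, 0, 0, 0, 0, -0.219, -0.335, -0.08, 0, 0, 0, 0, -0.219, -0.335, -0.08, 0, 0, 0, 0, -0.219, -0.335, -0.08, 0, 0, 0, 0, -0.219, -0.335, -0.08, 0, 0, 0, 0, -0.219, -0.335, -0.08, 0, 0, 0, 0, -0.219, -0.335, -0.06, 0, 0, 0, 0, -0.219, -0.335, -0.04, 0, 0, 0, 0, -0.219, -0.335, -0.02, 0, 0, 0, 0, -0.219, -0.335, 0.01, 0, 0, 0, 0, -0.219, -0.335, 0.01, 0, 0, 0, 0, -0.219, -0.335, 0.01, 0, 0, 0, 0]'

```text
time_s: 6.48
tcp_pos: [0.6546, -0.0116, 0.0848]
orientation: [-0.003, 0.13, 0.991, -0.0]
wrist_force: [0.6, -1.0, 0.3]
opening: 0.41
finger_force: 30.1
```

```bash
python3 - <<'E'
from h import *
import pickle
st=arm.get_state(); print(st["time_s"],st["tcp_pos"],st["orientation"],st["opening"],st["finger_force"])
im=read_camera("wrist")[...,::-1]; cv2.imwrite("pics/w5.png",im);pickle.dump(st,open("w5.pkl","wb"))
im=read_camera("top")[...,::-1]; cv2.imwrite("pics/t5.png",im)
hsv=cv2.cvtColor(im,cv2.COLOR_BGR2HSV)
P=campose("wrist",st); print(proj(P,[(.657,-.0115,.003),st["tcp_pos"]+[0,0,.0235]]))
E
```

```text
6.4833 [ 0.65461946 -0.0116374   0.08480754] [-2.55204180e-03  1.30400937e-01  9.91458036e-01 -2.14666970e-04] 0.409697053750109 30.139580368995667
[[316.2967463  256.46761578]
 [313.92653186 343.77265369]]
```

View pics/w5.png

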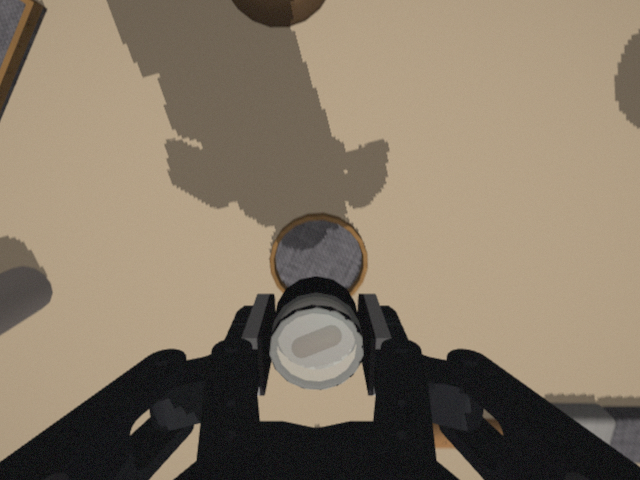

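The tray circle is centred at about (319,260), with the box lid at (317,345) held upright above it. They line up to within about 2 mm, so I'm lowering gently.

>>> step_arm --commands '[-0.001, 0, 0.02, 0, 0, 0, 0, -0.001, 0, 0.04, 0, 0, 0, 0, -0.001, 0, 0.055, 0, 0, 0, 0, -0.001, 0, 0.064, 0, 0, 0, 0, -0.001, 0, 0.07, 0, 0, 0, 0, -0.001, 0, 0.073, 0, 0, 0, 0, -0.001, 0, 0.075, 0, 0, 0, 0, -0.001, 0, 0.076, 0, 0, 0, 0, -0.001, 0, 0.076, 0, 0, 0, 0, -0.001, 0, 0.076, 0, 0, 0, 0]'

```text
time_s: 7.42
tcp_pos: [0.6582, -0.0122, 0.011]
orientation: [0.001, 0.131, 0.991, 0.0]
wrist_force: [-0.3, -0.6, 0.3]
opening: 0.411
finger_force: 30.1
```

>>> step_arm --commands '[0, 0, 0.001, 0, 0, 0, 0, 0, 0, 0.0015, 0, 0, 0, 0, 0, 0, 0.0015, 0, 0, 0, 0, 0, 0, 0.0015, 0, 0, 0, 0]'

```text
time_s: 7.75
tcp_pos: [0.6581, -0.0123, 0.0095]
orientation: [0.001, 0.131, 0.991, 0.0]
wrist_force: [-0.4, -0.9, 4.1]
opening: 0.412
finger_force: 30.4
```

>>> step_arm --commands '[0, 0, 0, 0, 0, 0, 0.5, 0, 0, 0, 0, 0, 0, 0.55, 0, 0, 0, 0, 0, 0, 0.6, 0, 0, 0, 0, 0, 0, 0.6, 0, 0, -0.01, 0, 0, 0, 0.6, 0, 0, -0.03, 0, 0, 0, 0.6, 0, 0, -0.07, 0, 0, 0, 0.8, 0, 0, -0.11, 0, 0, 0, 1, 0, 0, -0.15, 0, 0, 0, 1, 0, 0, -0.17, 0, 0, 0, 1, 0, 0, -0.17, 0, 0, 0, 1]'

```text
time_s: 8.67
tcp_pos: [0.6614, -0.0123, 0.1865]
orientation: [0.006, 0.131, 0.991, 0.001]
wrist_force: [1.0, -1.2, 1.6]
opening: 0.998
finger_force: 0.0
```

```bash
cat >> h.py <<'E'
def look(n):
    st=arm.get_state(); im=np.ascontiguousarray(read_camera("wrist")[...,::-1]); cv2.imwrite(f"pics/{n}.png",im)
    import pickle; pickle.dump(st,open(n+".pkl","wb"))
    print("t",round(st["time_s"],2),st["tcp_pos"].round(4),"psi",np.degrees(np.arctan2(*q(st["orientation"]).as_matrix()[[1,0],0])).round(2),"open",round(st["opening"],3),st["finger_force"].round(1))
    return im,campose("wrist",st)
def lids(im,P,z,amin=300):   # bright, unsaturated lids
    hsv=cv2.cvtColor(im,cv2.COLOR_BGR2HSV); m=((hsv[...,1]<35)&(hsv[...,2]>110)).astype(np.uint8)*255
    m=cv2.morphologyEx(m,cv2.MORPH_CLOSE,np.ones((7,7)))
    for c in cv2.findContours(m,cv2.RETR_EXTERNAL,cv2.CHAIN_APPROX_NONE)[0]:
        if cv2.contourArea(c)>amin: print("lid px",c[:,0].mean(0).round(),rect(cast(P,cv2.convexHull(c)[:,0],z)))
E
python3 - <<'E'
from h import *
im,P=look("w6"); lids(im,P,.033)
print(proj(P,[(.657,-.0115,.033)]))
E
```

```text
Traceback (most recent call last):
  File "h.py", line 31, in look
    print("t",round(st["time_s"],2),st["tcp_pos"].round(4),"psi",np.degrees(np.arctan2(*q(st["orientation"]).as_matrix()[[1,0],0])).round(2),"open",round(st["opening"],3),st["finger_force"].round(1))
                                                                                                                                                                           ^^^^^^^^^^^^^^^^^^^^^^^^
AttributeError: 'float' object has no attribute 'round'
```

View pics/w6.png

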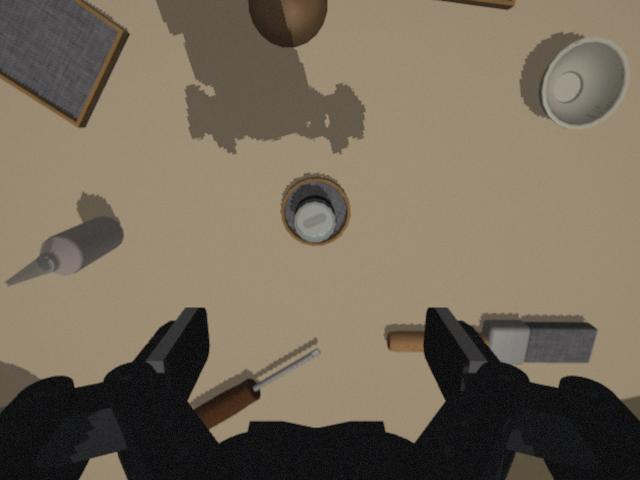

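The round box sits flat in its dish, with the lid at (315,219) and the dish at (316,211). The bottle is undisturbed at (90,245). Next I'll check this numerically and go to the stack.

```bash
sed -i 's/st\["finger_force"\].round(1)/round(st["finger_force"],1)/' h.py; python3 - <<'E'
from h import *
im,P=look("w6"); lids(im,P,.033)
hsv=cv2.cvtColor(im,cv2.COLOR_BGR2HSV)
m=(((hsv[...,1]>115)|(hsv[...,2]<90))).astype(np.uint8)*255; m[:, :270]=0;m[:,360:]=0;m[:170]=0;m[250:]=0
c=max(cv2.findContours(m,0,cv2.CHAIN_APPROX_NONE)[0],key=cv2.contourArea)
print("tray",rect(cast(P,cv2.convexHull(c)[:,0],.005)), cv2.boundingRect(c))
E
```

```text
t 8.72 [ 0.66   -0.0123  0.1832] psi 165.0 open 1.0 0.0
lid px [513. 348.] (array([820.4, 128.4]), array([34.6, 34.3]), -15.1)
lid px [ 61. 262.] (array([ 635.8, -223.9]), array([31.2, 25.5]), -27.3)
lid px [315. 225.] (array([660.2, -12.3]), array([32.7, 32.6]), -15.0)
lid px [588.  85.] (array([611.1, 206.7]), array([61.6, 60.7]), 75.0)
tray (array([657.9, -10.7]), array([61.4, 60.3]), -15.0) (282, 179, 69, 69)
```

>>> step_arm --commands '[0.215, 0.336, -0.06, 0, 0, -0.056, 1, 0.215, 0.336, -0.06, 0, 0, -0.056, 1, 0.215, 0.336, -0.06, 0, 0, -0.056, 1, 0.215, 0.336, -0.06, 0, 0, -0.056, 1, 0.215, 0.336, -0.06, 0, 0, -0.056, 1, 0.215, 0.336, -0.06, 0, 0, -0.056, 1, 0.215, 0.336, -0.06, 0, 0, -0.056, 1, 0.215, 0.336, -0.06, 0, 0, -0.056, 1, 0.215, 0.336, -0.06, 0, 0, -0.056, 1, 0.215, 0.336, -0.06, 0, 0, -0.056, 1, 0.215, 0.336, -0.06, 0, 0, -0.056, 1, 0.215, 0.336, -0.06, 0, 0, -0.056, 1, 0.215, 0.336, -0.06, 0, 0, -0.056, 1, 0.215, 0.336, -0.06, 0, 0, -0.056, 1, 0.215, 0.336, -0.06, 0, 0, -0.056, 1]'

```text
time_s: 10.02
tcp_pos: [0.5371, 0.3662, 0.238]
orientation: [-0.001, 0.104, 0.995, -0.001]
wrist_force: [-0.2, -0.5, -0.4]
opening: 0.997
finger_force: 0.0
```

```bash
python3 - <<'E'
from h import *
im,P=look("w7"); lids(im,P,.09); print("long tray",foam(im,P,proj(P,(.455,.17,.003))[0]))
# stack silhouette split by edges: square lid corners refined
u,v=proj(P,(.532,.367,.09))[0].astype(int)
c=cv2.resize(im[max(v-90,0):v+60,u-60:u+60],None,fx=4,fy=4,interpolation=cv2.INTER_CUBIC); cv2.imwrite("pics/w7c.png",cv2.convertScaleAbs(c,alpha=1.2)); print(u,v,max(v-90,0))
E
```

```text
t 10.02 [0.5371 0.3662 0.238 ] psi 168.09 open 0.997 0.0
lid px [  8. 387.] (array([629.9,  56.5]), array([26.8, 19.9]), -25.9)
lid px [189. 304.] (array([581.5, 244.8]), array([52.1, 44. ]), 69.1)
lid px [315. 207.] (array([525.4, 369.8]), array([109.1,  56.6]), -20.1)
lid px [562. 107.] (array([490.5, 567.2]), array([134.3, 131.8]), -9.8)
long tray (array([454.8, 172.6]), array([155.4,  64.7]), -22.7)
315 220 130
```

View pics/w7c.png

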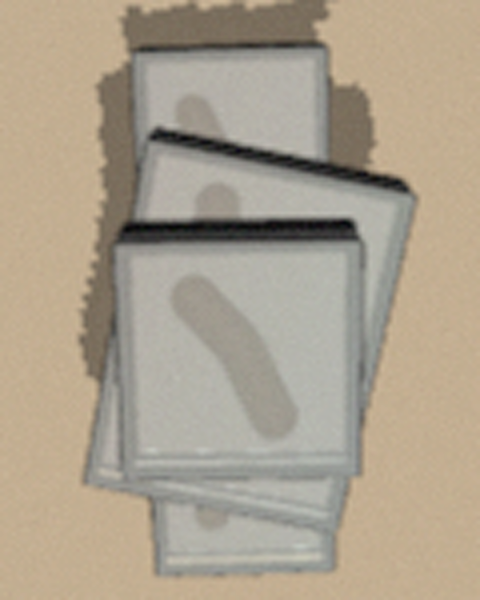

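The crop shows the square lid on top, its corners near (114,243), (362,240), (360,474) and (127,478). The rest of the stack is undisturbed.

```bash
python3 - <<'E'
from h import *
import pickle
P=campose("wrist",pickle.load(open("w7.pkl","rb")))
f=lambda a:np.array(a)/4+[255,130]
for n,a,z in [("sq",[(114,243),(362,240),(360,474),(127,478)],.09),("ob",[(150,140),(415,192),(332,525),(85,482)],.06),("lg",[(133,50),(328,47),(333,570),(155,574)],.03)]:
    p=cast(P,f(a),z); e=np.diff(np.r_[p,p[:1]],axis=0)
    print(n,rect(p),"mean",p[:,:2].mean(0).round(4),"edge angles",np.degrees(np.arctan2(e[:,1],e[:,0])).round(1))
E
```

```text
sq (array([532. , 366.9]), array([48.7, 48.5]), 78.9) mean [0.532  0.3671] edge angles [  78.8  -11.1 -100.9  169.8]
ob (array([534.6, 367.4]), array([79.2, 57.7]), -23.9) mean [0.5345 0.3673] edge angles [  67.1  -24.2 -112.3  156.1]
lg (array([536.5, 365. ]), array([128.4,  45.2]), -10.5) mean [0.5367 0.365 ] edge angles [  78.9  -10.4 -100.5  169.3]
```

>>> step_arm --commands '[0.005, -0.002, 0.12, 0, 0, -0.012, 1, 0.005, -0.002, 0.12, 0, 0, -0.012, 1, 0.005, -0.002, 0.12, 0, 0, -0.012, 1, 0.005, -0.002, 0.14, 0, 0, -0.012, 1, 0.005, -0.002, 0.16, 0, 0, -0.012, 1, 0.005, -0.002, 0.1745, 0, 0, -0.012, 1, 0.005, -0.002, 0.1745, 0, 0, -0.012, 1, 0.005, -0.002, 0.1745, 0, 0, -0.012, 1, 0.005, -0.002, 0.1745, 0, 0, -0.012, 0.8, 0.005, -0.002, 0.1745, 0, 0, -0.012, 0.7, 0.005, -0.002, 0.1745, 0, 0, -0.012, 0.6, 0.005, -0.002, 0.1745, 0, 0, -0.012, 0.5, 0.005, -0.002, 0.1745, 0, 0, -0.012, 0.3, 0.005, -0.002, 0.1745, 0, 0, -0.012, 0.2, 0.005, -0.002, 0.1745, 0, 0, -0.012, 0.2, 0.005, -0.002, 0.1745, 0, 0, -0.012, 0.2]' --squeeze 30

```text
time_s: 11.4
tcp_pos: [0.5327, 0.3676, 0.066]
orientation: [0.001, 0.097, 0.995, 0.001]
wrist_force: [-0.4, -0.9, 5.7]
opening: 0.58
finger_force: 32.5
```

>>> step_arm --commands '[0, 0, -0.01, 0, 0, 0, 0.2, 0, 0, -0.03, 0, 0, 0, 0.2, 0, 0, -0.06, 0, 0, 0, 0.2, 0, 0, -0.1, 0, 0, 0, 0.2, 0, 0, -0.12, 0, 0, 0, 0.2]'

```text
time_s: 11.82
tcp_pos: [0.5325, 0.3679, 0.1891]
orientation: [0.002, 0.097, 0.995, 0.002]
wrist_force: [0.8, 0.4, -0.0]
opening: 0.577
finger_force: 31.7
```

>>> step_arm --commands '[-0.16, -0.736, 0, 0, 0, 0.672, 0.2, -0.16, -0.736, 0, 0, 0, 0.672, 0.2, -0.16, -0.736, 0, 0, 0, 0.672, 0.2, -0.16, -0.736, 0, 0, 0, 0.672, 0.2, -0.16, -0.736, 0, 0, 0, 0.672, 0.2, -0.16, -0.736, 0, 0, 0, 0.672, 0.2, -0.16, -0.736, 0, 0, 0, 0.672, 0.2, -0.16, -0.736, 0, 0, 0, 0.672, 0.2, -0.16, -0.736, 0, 0, 0, 0.672, 0.2, -0.16, -0.736, 0, 0, 0, 0.672, 0.2, -0.16, -0.736, 0, 0, 0, 0.672, 0.2, -0.16, -0.736, 0, 0, 0, 0.672, 0.2, -0.16, -0.736, 0, 0, 0, 0.672, 0.2, -0.16, -0.736, 0, 0, 0, 0.672, 0.2, -0.16, -0.736, 0, 0, 0, 0.672, 0.2, -0.16, -0.736, 0, 0, 0, 0.672, 0.2, -0.16, -0.736, 0, 0, 0, 0.672, 0.2, -0.16, -0.736, 0, 0, 0, 0.672, 0.2, -0.16, -0.736, 0, 0, 0, 0.672, 0.2, -0.16, -0.736, 0, 0, 0, 0.672, 0.2]'

```text
time_s: 13.48
tcp_pos: [0.5463, -0.3886, 0.1839]
orientation: [-0.0, 0.421, 0.907, 0.0]
wrist_force: [0.6, 0.3, -0.9]
opening: 0.574
finger_force: 31.8
```

```bash
python3 - <<'E'
from h import *
im,P=look("w8"); st=arm.get_state(); t=st["tcp_pos"]
print("tray",foam(im,P,proj(P,(.5467,-.3855,.003))[0]),proj(P,(.5467,-.3855,.003))); lids(im,P,t[2]+.025)
E
```

```text
t 13.48 [ 0.5463 -0.3886  0.1839] psi 130.17 open 0.574 31.8
tray (array([ 591.1, -436.1]), array([716.8, 468.2]), 40.2) [[318.13383403 215.48701501]]
lid px [316. 337.] (array([ 545.4, -386.3]), array([47.8, 47.2]), 40.2)
lid px [ 11. 318.] (array([ 459.6, -448.6]), array([46.8, 11.4]), -63.9)
lid px [591. 116.] (array([ 558.6, -275.7]), array([14.1,  7.8]), 29.2)
```

>>> step_arm --commands '[0, 0, 0.03, 0, 0, 0, 0.2, 0, 0, 0.06, 0, 0, 0, 0.2, 0, 0, 0.09, 0, 0, 0, 0.2, 0, 0, 0.12, 0, 0, 0, 0.2, 0, 0, 0.13, 0, 0, 0, 0.2, 0, 0, 0.13, 0, 0, 0, 0.2, 0, 0, 0.13, 0, 0, 0, 0.2]'

```text
time_s: 14.12
tcp_pos: [0.5471, -0.3848, 0.055]
orientation: [-0.0, 0.419, 0.908, 0.0]
wrist_force: [0.3, 0.9, 0.0]
opening: 0.579
finger_force: 31.8
```

```bash
python3 - <<'E'
from h import *
im,P=look("w9"); st=arm.get_state(); t=st["tcp_pos"]; lids(im,P,t[2]+.025)
hsv=cv2.cvtColor(im,cv2.COLOR_BGR2HSV); m=((hsv[...,1]>125)&(hsv[...,2]>60)&(hsv[...,2]<170)).astype(np.uint8)*255
K=cv2.findContours(cv2.morphologyEx(m,cv2.MORPH_CLOSE,np.ones((3,3))),0,cv2.CHAIN_APPROX_NONE)[0]
for c in K:
    if cv2.contourArea(cv2.convexHull(c))>150: print(cv2.boundingRect(c),rect(cast(P,cv2.convexHull(c)[:,0],.01)))
print(proj(P,[(.5467+.0536*np.cos(a),-.3855+.0536*np.sin(a),.01) for a in np.radians([85.3,175.3,265.3,355.3])]).round())
E
```

```text
t 14.12 [ 0.5471 -0.3848  0.055 ] psi 130.48 open 0.579 31.8
lid px [316. 337.] (array([ 545.8, -382. ]), array([47.4, 46.8]), 40.5)
(139, 439, 47, 41) (array([ 558.9, -548.1]), array([38.4, 22.1]), -85.9)
(243, 205, 145, 71) (array([ 534.8, -370.2]), array([74.7, 38.5]), 40.5)
[[388. 206.]
 [240. 206.]
 [247. 337.]
 [380. 337.]]
```

>>> step_arm --commands '[-0.001, 0, 0.015, 0, 0, 0, 0.2, -0.001, 0, 0.028, 0, 0, 0, 0.2, -0.001, 0, 0.036, 0, 0, 0, 0.2, -0.001, 0, 0.041, 0, 0, 0, 0.2, -0.001, 0, 0.043, 0, 0, 0, 0.2, -0.001, 0, 0.044, 0, 0, 0, 0.2, -0.001, 0, 0.044, 0, 0, 0, 0.2, -0.001, 0, 0.044, 0, 0, 0, 0.2]'

```text
time_s: 14.83
tcp_pos: [0.548, -0.3871, 0.0111]
orientation: [0.001, 0.42, 0.908, -0.0]
wrist_force: [-0.8, 0.9, -0.2]
opening: 0.576
finger_force: 31.8
```

>>> step_arm --commands '[0.001, 0, 0.001, 0, 0, 0, 0.2, 0.001, 0, 0.002, 0, 0, 0, 0.2, 0.001, 0, 0.002, 0, 0, 0, 0.2, 0.001, 0, 0.002, 0, 0, 0, 0.2]'

```text
time_s: 15.17
tcp_pos: [0.5471, -0.3861, 0.009]
orientation: [0.0, 0.419, 0.908, 0.0]
wrist_force: [-1.0, 0.3, 4.4]
opening: 0.579
finger_force: 32.4
```

>>> step_arm --commands '[0, 0, 0, 0, 0, 0, 0.63, 0, 0, 0, 0, 0, 0, 0.7, 0, 0, 0, 0, 0, 0, 0.75, 0, 0, 0, 0, 0, 0, 0.75, 0, 0, -0.01, 0, 0, 0, 0.75, 0, 0, -0.03, 0, 0, 0, 0.75, 0, 0, -0.07, 0, 0, 0, 0.9, 0, 0, -0.11, 0, 0, 0, 1, 0, 0, -0.15, 0, 0, 0, 1, 0, 0, -0.19, 0, 0, 0, 1, 0, 0, -0.2, 0, 0, 0, 1, 0, 0, -0.2, 0, 0, 0, 1, 0, 0, -0.2, 0, 0, 0, 1]'

```text
time_s: 16.25
tcp_pos: [0.5472, -0.3862, 0.2093]
orientation: [0.001, 0.419, 0.908, -0.0]
wrist_force: [-0.4, -0.1, -0.4]
opening: 1.0
finger_force: 0.0
```

```bash
cat >> h.py <<'E'
def brown(im,P,p,z=.005,d=120):
    u,v=proj(P,p)[0].astype(int); hsv=cv2.cvtColor(im,cv2.COLOR_BGR2HSV)
    m=((hsv[...,1]>115)&(hsv[...,2]<175)).astype(np.uint8)*255
    w=np.zeros_like(m); w[max(v-d,0):v+d,max(u-d,0):u+d]=255
    for c in cv2.findContours(cv2.morphologyEx(m&w,cv2.MORPH_CLOSE,np.ones((5,5))),0,cv2.CHAIN_APPROX_NONE)[0]:
        if cv2.contourArea(cv2.convexHull(c))>1500: print("rim",cv2.boundingRect(c),rect(cast(P,cv2.convexHull(c)[:,0],z)))
E
python3 - <<'E'
from h import *
im,P=look("w10"); lids(im,P,.033); brown(im,P,(.5467,-.3855,.01))
E
```

```text
t 16.25 [ 0.5472 -0.3862  0.2093] psi 130.39 open 1.0 0.0
lid px [ 17. 302.] (array([ 392.6, -632.8]), array([138.7,  44.5]), -63.8)
lid px [316. 216.] (array([ 546.4, -384.6]), array([47.8, 46.9]), 40.4)
lid px [560. 120.] (array([ 646.7, -195.4]), array([31.5, 18.5]), 27.2)
rim (275, 170, 82, 79) (array([ 546.7, -384.8]), array([75.9, 75.7]), 40.4)
```

Square box and tray agree to 0.3 mm. I'm going back for the oblong box.

>>> step_arm --commands '[0.582, 0.478, 0, 0, 0, -0.457, 1, 0.582, 0.478, 0, 0, 0, -0.457, 1, 0.582, 0.478, 0, 0, 0, -0.457, 1, 0.582, 0.478, 0, 0, 0, -0.457, 1, 0.582, 0.478, 0, 0, 0, -0.457, 1, 0.582, 0.478, 0, 0, 0, -0.457, 1, 0.582, 0.478, 0, 0, 0, -0.457, 1, 0.582, 0.478, 0, 0, 0, -0.457, 1, 0.582, 0.478, 0, 0, 0, -0.457, 1, 0.582, 0.478, 0, 0, 0, -0.457, 1, 0.582, 0.478, 0, 0, 0, -0.457, 1, 0.582, 0.478, 0, 0, 0, -0.457, 1, 0.582, 0.478, 0, 0, 0, -0.457, 1, 0.582, 0.478, 0, 0, 0, -0.457, 1, 0.582, 0.478, 0, 0, 0, -0.457, 1, 0.582, 0.478, 0, 0, 0, -0.457, 1, 0.582, 0.478, 0, 0, 0, -0.457, 1, 0.582, 0.478, 0, 0, 0, -0.457, 1, 0.582, 0.478, 0, 0, 0, -0.457, 1, 0.582, 0.478, 0, 0, 0, -0.457, 1]'

```text
time_s: 17.97
tcp_pos: [0.532, 0.3689, 0.2049]
orientation: [-0.002, 0.201, 0.98, -0.002]
wrist_force: [0.9, 0.5, -0.8]
opening: 1.0
finger_force: 0.0
```

```bash
python3 - <<'E'
from h import *
import pickle
im,P=look("w11"); lids(im,P,.06); brown(im,P,(.455,.17,.01),d=140)
u,v=proj(P,(.5345,.3673,.06))[0].astype(int); y=max(v-75,0)
c=cv2.resize(im[y:v+75,u-60:u+60],None,fx=4,fy=4,interpolation=cv2.INTER_CUBIC); cv2.imwrite("pics/w11c.png",cv2.convertScaleAbs(c,alpha=1.2)); print(u-60,y)
i1=cv2.imread("pics/w1.png"); brown(i1,campose("wrist",pickle.load(open("w1.pkl","rb"))),(.4695,-.184,.01),d=75)
E
```

```text
t 17.97 [0.532  0.3689 0.2049] psi 156.82 open 1.0 0.0
lid px [217. 357.] (array([604.9, 243.1]), array([55.9, 27.8]), -36.7)
lid px [313. 222.] (array([530.2, 368.6]), array([119.6,  61.7]), -21.1)
lid px [558.  86.] (array([499. , 569.8]), array([129., 115.]), -9.8)
rim (35, 139, 110, 162) (array([458.5, 169.1]), array([157.1,  76. ]), -21.7)
255 156
rim (205, 123, 103, 103) (array([ 470.7, -183.4]), array([106.4,  85.7]), 40.4)
```

View pics/w11c.png

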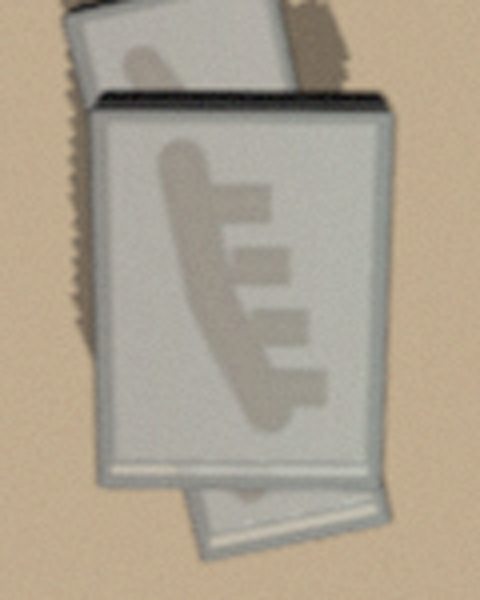

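The crop shows the oblong lid alone on the long box, with corners (92,110), (393,112), (383,488) and (98,488).

```bash
python3 - <<'E'
from h import *
import pickle
P=campose("wrist",pickle.load(open("w11.pkl","rb")))
p=cast(P,np.array([(92,110),(393,112),(383,488),(98,488)])/4+[255,156],.06); e=np.diff(np.r_[p,p[:1]],axis=0)
print(rect(p),"mean",p[:,:2].mean(0).round(4),np.degrees(np.arctan2(e[:,1],e[:,0])).round(1))
E
```

```text
(array([535. , 366.7]), array([78.6, 59.5]), -23.1) mean [0.5353 0.3669] [  66.5  -23.1 -113.1  156. ]
```

>>> step_arm --commands '[-0.001, 0, 0.12, 0, 0, 0, 1, -0.001, 0, 0.12, 0, 0, 0, 1, -0.001, 0, 0.12, 0, 0, 0, 1, -0.001, 0, 0.14, 0, 0, 0, 1, -0.001, 0, 0.16, 0, 0, 0, 1, -0.001, 0, 0.175, 0, 0, 0, 1, -0.001, 0, 0.175, 0, 0, 0, 1, -0.001, 0, 0.175, 0, 0, 0, 1, -0.001, 0, 0.175, 0, 0, 0, 0.85, -0.001, 0, 0.175, 0, 0, 0, 0.75, -0.001, 0, 0.175, 0, 0, 0, 0.65, -0.001, 0, 0.175, 0, 0, 0, 0.5, -0.001, 0, 0.175, 0, 0, 0, 0.4, -0.001, 0, 0.175, 0, 0, 0, 0.3, -0.001, 0, 0.175, 0, 0, 0, 0.3]' --squeeze 35

```text
time_s: 19.27
tcp_pos: [0.5359, 0.3671, 0.0351]
orientation: [0.001, 0.203, 0.979, 0.001]
wrist_force: [-0.2, -1.0, 6.1]
opening: 0.693
finger_force: 40.0
```

>>> step_arm --commands '[0, 0, -0.01, 0, 0, 0, 0.3, 0, 0, -0.03, 0, 0, 0, 0.3, 0, 0, -0.06, 0, 0, 0, 0.3, 0, 0, -0.1, 0, 0, 0, 0.3, 0, 0, -0.13, 0, 0, 0, 0.3, 0, 0, -0.13, 0, 0, 0, 0.3]'

```text
time_s: 19.77
tcp_pos: [0.5381, 0.3693, 0.1716]
orientation: [0.004, 0.203, 0.979, 0.005]
wrist_force: [2.3, 0.6, -0.1]
opening: 0.7
finger_force: 39.2
```

>>> step_arm --commands '[-0.159, -0.531, 0, 0, 0, -1.114, 0.3, -0.159, -0.531, 0, 0, 0, -1.114, 0.3, -0.159, -0.531, 0, 0, 0, -1.114, 0.3, -0.159, -0.531, 0, 0, 0, -1.114, 0.3, -0.159, -0.531, 0, 0, 0, -1.114, 0.3, -0.159, -0.531, 0, 0, 0, -1.114, 0.3, -0.159, -0.531, 0, 0, 0, -1.114, 0.3, -0.159, -0.531, 0, 0, 0, -1.114, 0.3, -0.159, -0.531, 0, 0, 0, -1.114, 0.3, -0.159, -0.531, 0, 0, 0, -1.114, 0.3, -0.159, -0.531, 0, 0, 0, -1.114, 0.3, -0.159, -0.531, 0, 0, 0, -1.114, 0.3, -0.159, -0.531, 0, 0, 0, -1.114, 0.3, -0.159, -0.531, 0, 0, 0, -1.114, 0.3, -0.159, -0.531, 0, 0, 0, -1.114, 0.3, -0.159, -0.531, 0, 0, 0, -1.114, 0.3, -0.159, -0.531, 0, 0, 0, -1.114, 0.3, -0.159, -0.531, 0, 0, 0, -1.114, 0.3, -0.159, -0.531, 0, 0, 0, -1.114, 0.3]'

```text
time_s: 21.35
tcp_pos: [0.4695, -0.1825, 0.1632]
orientation: [-0.0, -0.346, 0.938, 0.0]
wrist_force: [-0.3, 0.4, -0.4]
opening: 0.69
finger_force: 39.2
```

```bash
python3 - <<'E'
from h import *
im,P=look("w12"); st=arm.get_state(); t=st["tcp_pos"]; lids(im,P,t[2]+.025); brown(im,P,(.4707,-.1834,.01),d=110)
c=np.radians(40.4);Rm=np.array([[np.cos(c),-np.sin(c)],[np.sin(c),np.cos(c)]])
print(proj(P,[np.r_[[.4707,-.1834]+Rm@[a*.053,b*.043],.01] for a,b in [(-1,-1),(-1,1),(1,1),(1,-1)]]).round())
E
```

```text
t 21.35 [ 0.4695 -0.1825  0.1632] psi -139.47 open 0.69 39.2
lid px [316. 331.] (array([ 468.7, -182.8]), array([77.1, 58.3]), 40.6)
lid px [ 30. 133.] (array([ 470.3, -296.3]), array([20.8, 20.2]), -49.5)
rim (260, 159, 109, 60) (array([ 448.9, -201.6]), array([86.1, 48. ]), -49.5)
[[258. 159.]
 [369. 159.]
 [363. 284.]
 [264. 284.]]
```

>>> step_arm --commands '[0, -0.001, 0.03, 0, 0, 0, 0.3, 0, -0.001, 0.06, 0, 0, 0, 0.3, 0, -0.001, 0.09, 0, 0, 0, 0.3, 0, -0.001, 0.115, 0, 0, 0, 0.3, 0, -0.001, 0.132, 0, 0, 0, 0.3, 0, -0.001, 0.143, 0, 0, 0, 0.3, 0, -0.001, 0.149, 0, 0, 0, 0.3, 0, -0.001, 0.152, 0, 0, 0, 0.3, 0, -0.001, 0.153, 0, 0, 0, 0.3, 0, -0.001, 0.153, 0, 0, 0, 0.3, 0, -0.001, 0.153, 0, 0, 0, 0.3]'

```text
time_s: 22.32
tcp_pos: [0.471, -0.1847, 0.0111]
orientation: [0.001, -0.345, 0.938, -0.001]
wrist_force: [1.1, -0.8, -1.5]
opening: 0.695
finger_force: 39.2
```

>>> step_arm --commands '[-0.001, 0.001, 0.001, 0, 0, 0, 0.3, -0.001, 0.001, 0.002, 0, 0, 0, 0.3, -0.001, 0.001, 0.003, 0, 0, 0, 0.3, -0.001, 0.001, 0.003, 0, 0, 0, 0.3]'

```text
time_s: 22.65
tcp_pos: [0.4707, -0.1833, 0.0081]
orientation: [0.001, -0.345, 0.938, -0.0]
wrist_force: [-0.8, -0.1, 5.5]
opening: 0.695
finger_force: 39.9
```

>>> step_arm --commands '[0, 0, 0, 0, 0, 0, 0.74, 0, 0, 0, 0, 0, 0, 0.8, 0, 0, 0, 0, 0, 0, 0.85, 0, 0, 0, 0, 0, 0, 0.85, 0, 0, -0.01, 0, 0, 0, 0.85, 0, 0, -0.03, 0, 0, 0, 0.85, 0, 0, -0.07, 0, 0, 0, 0.9, 0, 0, -0.11, 0, 0, 0, 1, 0, 0, -0.15, 0, 0, 0, 1, 0, 0, -0.19, 0, 0, 0, 1, 0, 0, -0.2, 0, 0, 0, 1, 0, 0, -0.2, 0, 0, 0, 1, 0, 0, -0.2, 0, 0, 0, 1]'

```text
time_s: 23.73
tcp_pos: [0.4705, -0.1833, 0.2073]
orientation: [0.0, -0.345, 0.938, -0.0]
wrist_force: [0.1, 0.2, -0.4]
opening: 1.005
finger_force: 0.0
```

```bash
python3 - <<'E'
from h import *
im,P=look("w13"); lids(im,P,.033); brown(im,P,(.4707,-.1834,.01),d=80)
E
```

```text
t 23.73 [ 0.4705 -0.1833  0.2073] psi -139.59 open 1.005 0.0
lid px [316. 216.] (array([ 469.8, -183.1]), array([76.2, 57.5]), 40.4)
lid px [ 69. 130.] (array([ 546. , -384.3]), array([47.2, 47. ]), -49.6)
rim (269, 155, 95, 111) (array([ 470.7, -182.3]), array([106.3,  86. ]), 40.4)
```

Oblong box and tray agree to within 1 mm and 0.1°. Now the long box.

>>> step_arm --commands '[-0.406, 0.375, 0, 0, 0, 0.888, 1, -0.406, 0.375, 0, 0, 0, 0.888, 1, -0.406, 0.375, 0, 0, 0, 0.888, 1, -0.406, 0.375, 0, 0, 0, 0.888, 1, -0.406, 0.375, 0, 0, 0, 0.888, 1, -0.406, 0.375, 0, 0, 0, 0.888, 1, -0.406, 0.375, 0, 0, 0, 0.888, 1, -0.406, 0.375, 0, 0, 0, 0.888, 1, -0.406, 0.375, 0, 0, 0, 0.888, 1, -0.406, 0.375, 0, 0, 0, 0.888, 1, -0.406, 0.375, 0, 0, 0, 0.888, 1, -0.406, 0.375, 0, 0, 0, 0.888, 1, -0.406, 0.375, 0, 0, 0, 0.888, 1, -0.406, 0.375, 0, 0, 0, 0.888, 1, -0.406, 0.375, 0, 0, 0, 0.888, 1, -0.406, 0.375, 0, 0, 0, 0.888, 1, -0.406, 0.375, 0, 0, 0, 0.888, 1, -0.406, 0.375, 0, 0, 0, 0.888, 1]'

```text
time_s: 25.28
tcp_pos: [0.5355, 0.3636, 0.2058]
orientation: [-0.001, 0.092, 0.996, -0.001]
wrist_force: [-0.2, -1.0, 0.3]
opening: 0.998
finger_force: 0.0
```

```bash
python3 - <<'E'
from h import *
im,P=look("w14"); lids(im,P,.03); brown(im,P,(.456,.17,.01),d=120); print("foam",foam(im,P,proj(P,(.456,.17,.003))[0]))
E
```

```text
t 25.28 [0.5355 0.3636 0.2058] psi 169.46 open 0.998 0.0
lid px [170. 309.] (array([595.8, 209.5]), array([62.9, 31.7]), -70.7)
lid px [317. 215.] (array([537. , 364.7]), array([127.2,  45.1]), -10.6)
lid px [560. 119.] (array([493.6, 591.2]), array([161.8, 131.4]), -9.8)
rim (50, 70, 89, 187) (array([458.6, 169.6]), array([157.1,  76.1]), -21.9)
foam (array([455.6, 174.3]), array([154.9,  69. ]), -21.7)
```

>>> step_arm --commands '[0, 0, 0.12, 0, 0, 0, 1, 0, 0, 0.12, 0, 0, 0, 1, 0, 0, 0.12, 0, 0, 0, 1, 0, 0, 0.15, 0, 0, 0, 1, 0, 0, 0.18, 0, 0, 0, 1, 0, 0, 0.195, 0, 0, 0, 1, 0, 0, 0.201, 0, 0, 0, 1, 0, 0, 0.201, 0, 0, 0, 1, 0, 0, 0.201, 0, 0, 0, 0.8, 0, 0, 0.201, 0, 0, 0, 0.7, 0, 0, 0.201, 0, 0, 0, 0.6, 0, 0, 0.201, 0, 0, 0, 0.5, 0, 0, 0.201, 0, 0, 0, 0.3, 0, 0, 0.201, 0, 0, 0, 0.2, 0, 0, 0.201, 0, 0, 0, 0.2, 0, 0, 0.201, 0, 0, 0, 0.2]' --squeeze 40

```text
time_s: 26.67
tcp_pos: [0.5377, 0.3662, 0.0084]
orientation: [0.002, 0.091, 0.996, 0.001]
wrist_force: [-0.6, -0.0, 6.2]
opening: 0.527
finger_force: 43.3
```

>>> step_arm --commands '[0, 0, -0.01, 0, 0, 0, 0.2, 0, 0, -0.03, 0, 0, 0, 0.2, 0, 0, -0.06, 0, 0, 0, 0.2, 0, 0, -0.1, 0, 0, 0, 0.2, 0.044, -0.208, -0.13, 0, 0, 0.196, 0.2, 0.044, -0.208, -0.13, 0, 0, 0.196, 0.2, 0.044, -0.208, -0.13, 0, 0, 0.196, 0.2, 0.044, -0.208, -0.13, 0, 0, 0.196, 0.2, 0.044, -0.208, -0.13, 0, 0, 0.196, 0.2, 0.044, -0.208, -0.13, 0, 0, 0.196, 0.2, 0.044, -0.208, -0.13, 0, 0, 0.196, 0.2, 0.044, -0.208, -0.13, 0, 0, 0.196, 0.2, 0.044, -0.208, -0.13, 0, 0, 0.196, 0.2, 0.044, -0.208, -0.13, 0, 0, 0.196, 0.2, 0.044, -0.208, -0.13, 0, 0, 0.196, 0.2]'

```text
time_s: 27.92
tcp_pos: [0.4559, 0.1702, 0.1361]
orientation: [0.0, 0.187, 0.982, 0.0]
wrist_force: [-0.1, -0.1, -0.7]
opening: 0.525
finger_force: 42.4
```

```bash
python3 - <<'E'
from h import *
im,P=look("w15"); st=arm.get_state(); t=st["tcp_pos"]; lids(im,P,t[2]+.0216); brown(im,P,(.457,.1697,.01),z=.01,d=120)
c=np.radians(-21.7);Rm=np.array([[np.cos(c),-np.sin(c)],[np.sin(c),np.cos(c)]])
print(proj(P,[np.r_[[.457,.1697]+Rm@[a*.078,b*.036],.01] for a,b in [(-1,-1),(-1,1),(1,1),(1,-1)]]).round())
E
```

```text
t 27.92 [0.4559 0.1702 0.1361] psi 158.39 open 0.525 42.4
lid px [316. 287.] (array([444.2, 175.9]), array([103.2,  44.4]), -21.6)
rim (266, 129, 102, 27) (array([394.3, 195.6]), array([71. , 17.5]), 68.4)
[[263. 127.]
 [367. 127.]
 [359. 328.]
 [271. 328.]]
```

View pics/w15.png

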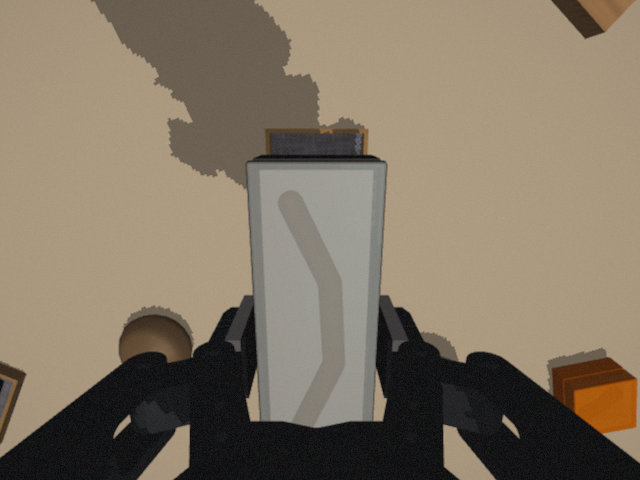

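The long box is held straight, with its far lid edge at v=162 and u 247 to 386. The tray end shows at (266–368, 129), laterally aligned and about 1.5 mm further along −x. I'm lowering it.

>>> step_arm --commands '[-0.0015, 0, 0.03, 0, 0, 0, 0.2, -0.0015, 0, 0.06, 0, 0, 0, 0.2, -0.0015, 0, 0.085, 0, 0, 0, 0.2, -0.0015, 0, 0.105, 0, 0, 0, 0.2, -0.0015, 0, 0.116, 0, 0, 0, 0.2, -0.0015, 0, 0.121, 0, 0, 0, 0.2, -0.0015, 0, 0.123, 0, 0, 0, 0.2, -0.0015, 0, 0.123, 0, 0, 0, 0.2, -0.0015, 0, 0.123, 0, 0, 0, 0.2]'

```text
time_s: 28.72
tcp_pos: [0.4575, 0.169, 0.014]
orientation: [0.001, 0.188, 0.982, 0.0]
wrist_force: [-0.2, -1.5, -0.4]
opening: 0.526
finger_force: 42.4
```

>>> step_arm --commands '[-0.0005, 0, 0.001, 0, 0, 0, 0.2, -0.0005, 0, 0.002, 0, 0, 0, 0.2, -0.0005, 0, 0.003, 0, 0, 0, 0.2, -0.0005, 0, 0.0033, 0, 0, 0, 0.2, -0.0005, 0, 0.0033, 0, 0, 0, 0.2]'

```text
time_s: 29.13
tcp_pos: [0.4579, 0.1685, 0.0113]
orientation: [0.001, 0.188, 0.982, 0.001]
wrist_force: [-1.5, -0.5, 6.7]
opening: 0.529
finger_force: 43.4
```

>>> step_arm --commands '[0, 0, 0, 0, 0, 0, 0.58, 0, 0, 0, 0, 0, 0, 0.64, 0, 0, 0, 0, 0, 0, 0.7, 0, 0, 0, 0, 0, 0, 0.7, 0, 0, -0.01, 0, 0, 0, 0.7, 0, 0, -0.03, 0, 0, 0, 0.7, 0, 0, -0.07, 0, 0, 0, 0.9, 0, 0, -0.11, 0, 0, 0, 1, 0, 0, -0.15, 0, 0, 0, 1, 0, 0, -0.19, 0, 0, 0, 1, 0, 0, -0.22, 0, 0, 0, 1, 0, 0, -0.22, 0, 0, 0, 1, 0, 0, -0.22, 0, 0, 0, 1, 0, 0, -0.22, 0, 0, 0, 1]'

```text
time_s: 30.3
tcp_pos: [0.4567, 0.1681, 0.2293]
orientation: [-0.0, 0.188, 0.982, -0.0]
wrist_force: [-0.7, 0.7, -0.8]
opening: 0.997
finger_force: 0.0
```

```bash
python3 - <<'E'
from h import *
im,P=look("w16"); lids(im,P,.033); brown(im,P,(.457,.1697,.01),d=105)
it=np.ascontiguousarray(read_camera("top")[...,::-1]); cv2.imwrite("pics/t16.png",it); Pt=campose("top")
d=cv2.absdiff(it,cv2.imread("pics/top0.png")).max(2)
for n,(u,v) in dict(bottle=(414,210),orange=(150,187),bowl=(211,219),stone=(309,275)).items(): print(n,"max change",np.percentile(d[v-18:v+18,u-18:u+18],90))
lids(it,Pt,.033,200)
E
```

```text
t 30.3 [0.4567 0.1681 0.2293] psi 158.3 open 0.997 0.0
lid px [ 22. 349.] (array([ 478. , -174.4]), array([57.5, 55.4]), -48.7)
lid px [405. 335.] (array([604.3, 205.1]), array([61.6, 47.5]), -21.2)
lid px [317. 209.] (array([456.8, 169.4]), array([125.4,  43.6]), -21.7)
rim (280, 128, 76, 153) (array([458.2, 169.7]), array([155. ,  71.9]), -21.7)
bottle max change 20.0
orange max change 20.0
bowl max change 20.0
stone max change 20.0
lid px [ 27. 252.] (array([532.9, 579.8]), array([116.5,  79.1]), 79.9)
```

All four boxes are placed. My round-box reading was taken while the arm was moving, so I'll check it again from a settled view.

>>> step_arm --commands '[-0.253, -0.093, 0.03, 0, 0, 0, 1, -0.253, -0.093, 0.03, 0, 0, 0, 1, -0.253, -0.093, 0.03, 0, 0, 0, 1, -0.253, -0.093, 0.03, 0, 0, 0, 1, -0.253, -0.093, 0.03, 0, 0, 0, 1, -0.253, -0.093, 0.03, 0, 0, 0, 1, -0.253, -0.093, 0.03, 0, 0, 0, 1, -0.253, -0.093, 0.03, 0, 0, 0, 1, -0.253, -0.093, 0.03, 0, 0, 0, 1, -0.253, -0.093, 0.03, 0, 0, 0, 1, -0.253, -0.093, 0.03, 0, 0, 0, 1, -0.253, -0.093, 0.03, 0, 0, 0, 1, -0.253, -0.093, 0.03, 0, 0, 0, 1]'

```text
time_s: 31.48
tcp_pos: [0.6572, -0.0107, 0.2005]
orientation: [0.0, 0.188, 0.982, 0.0]
wrist_force: [0.3, -0.2, 0.6]
opening: 1.002
finger_force: 0.0
```

```bash
python3 - <<'E'
from h import *
im,P=look("w17"); lids(im,P,.033); brown(im,P,(.6575,-.0115,.01),d=55)
print(foam(im,P,proj(P,(.685,-.0115,.003))[0]))
E
```

```text
t 31.48 [ 0.6572 -0.0107  0.2005] psi 158.38 open 1.002 0.0
lid px [519. 326.] (array([822.4, 129.3]), array([36.4, 34.5]), -15.6)
lid px [ 86. 285.] (array([ 636.8, -224.3]), array([32.8, 25. ]), -32.5)
lid px [315. 226.] (array([661.2, -12.1]), array([32.9, 32. ]), -22.5)
lid px [33. 86.] (array([ 477.5, -176.8]), array([60.7, 56.6]), 41.2)
lid px [561.  63.] (array([611.7, 207.7]), array([62.5, 61.7]), 68.4)
rim (284, 183, 65, 65) (array([659.1, -10.8]), array([61., 60.]), -21.6)
(array([655.1, -12.1]), array([61.3, 54.3]), 19.1)
```

```bash
python3 -c "
from cell import close_job
print(close_job())"
```

```text
the job is handed in; nothing more can be done
None
```

I handed the job in at about 31.5 s: the four boxes were taken from the top down and set gently into their own trays. By my last measurements the square, oblong and long boxes are within about 1.5 mm of centre and 0.1° of square, the round one is about 2.5 mm off centre, and the glue bottle showed no sign of having moved.

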